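Cool two oven tins in the flapped dry box

ROBOT

A 6-joint arm with a two-finger parallel gripper is mounted at the origin on a cart in front of the work surface, level with it; the furniture and walls round the work are solid. World frame = base frame: x ahead of the robot, y to its left, z up, the work surface at z = 0. Lengths are in m, angles in degrees, forces in N, time in s.
With the tool pointing down it reaches from about 0.4 to 0.825 m from the base axis. Payload 7 kg.
Tool frame: the origin (TCP) lies at the very end of the fingers, on their centre line; the grasp point (between the pads) lies 19 mm behind it (hold_point_z is the distance from the TCP to the grasp point, in m); x points along the fingers, y is the direction in which the jaws open and shut, and the axes are right-handed (so a half turn about x gives the same grasp; the last joint's range is limited). The gripper opens to 88 mm and grips with 3 to 60 N. Pads are 19 mm wide; open, the fingers measure 130 mm over their backs; the gripper's body (78 mm by 193 mm) begins 47 mm behind the grasp point.
Start: joints at [89.502, 20.546, 0.682, 0, -70.136, -16.507], TCP at [0.197, 0.645, 0.227] pointing down, gripper open.
Joint ranges: [-176.03, 176.03], [-82.01, 121.73], [-58.28, 71.71], [-173.87, 95.51], [-174.79, -0.11], [-173.66, 173.66]. Speed limits (degrees/s): [136.94, 136.94, 172.46, 180, 180, 180].

INTERFACE

Orientations are given as [roll, pitch, yaw] about the fixed x, y, z axes, in that order (R = Rz(yaw) Ry(pitch) Rx(roll)).
In Python, from plant import * gives the robot as it stands.
- The arm moves only by the shell command python3 -m crank 'ROWS'. ROWS is a JSON object of lists of equal length, an entry for each row: "delta_pos": the shift along the tool's x, y, z in m, a list of three; "turn": the turn, a rotation vector about the tool's x, y, z in degrees, a list of three; "grip": the opening, from 0 (shut) to 1 (fully open). A call has 1 to 12 rows; each row is the pose to reach, as a shift and turn from the pose commanded when the call began, along the tool's axes at that moment; what a row does not reach only later rows make up. A row lasts 1/12 s, in which the tool goes at most 41.7 mm and 7.16 degrees, less where a joint would pass 70% of its speed; a pose out of reach is approached as far as the arm can. A call with a gripper value outside its range is refused whole. The fingers move at their own pace and stop on an object; the grip force is fixed at half the most. Time passes only in rows, so rows that repeat a pose let the fingers close. It gives the time, the measured TCP pose, the force and the opening at its end, in the units of the state.
- get_obs(): the state, without advancing time (a new reading comes with each control period).
- snapshot(name): name is "side" or "top"; returns a dict with "pixels" (400x640x3 uint8, blue, green, red), "range_z" (400x640 float32, m along the optical axis (not along the pixel's ray), 0 where there is no reading), "camera_matrix" (3x3 intrinsics, pixels), "eye" and "rotation" of the camera in the world. Camera axes: x right, y up, looking along -z (the intrinsics and any distortion apply to the point x, -y, -z); pixel columns grow to the right and rows downward; lengths in m; the calibration is good to about 2 mm. A picture is of the moment at which its call begins.
- close_job(): hands the job in, once; it reports no verdict.
The state is a dict: "clock": time; "joint_pos": joint angles; "qvel": joint speeds; "tau": joint torques, N m; "tool_pos": TCP position; "orientation": TCP orientation; "force": force on the tool from outside, world axes, zero at the start; "moment": the same for the moment, N m; "opening": finger opening in m.
Only numpy, scipy, OpenCV 4.12 (cv2) and the standard library are available. Lean on these libraries where they do the work, as an engineer would, in place of code of your own. Each camera call takes 0.05 s, during which the arm holds its last target. There are 200 camera calls.

TASK

The two moisture tins on the oven tray have to cool in the dry box, whose cells are hidden under spring flaps; four of its six cells are already taken. Feel through the flaps for the two empty cells and put one tin in each, pressed right down so that it stands upright on the cell floor and the flaps have closed over it. Do not tip the tins, and leave the bottle, the brush and the spatula where they are.

Things in the scene. Friction and masses are not known exactly. Their poses are not given: they have to be found in the camera images.
- dry_box: covered crate, grey, aluminium deck, 176 (x) x 248 (y) x 80 mm high, fixed on the table. Origin: centre of its underside; x points away from the robot, z up, yaw varies. Six cells, 2 rows of 3, 80 mm apart along x, 76 mm along y. Four cells (which ones varies) each hold a tin like tin_1; two are empty. The shut flaps hide which.
- flap_edge (a point): a point where the two black flaps of the near left cell meet, 4 mm below the deck's top; moves with the box only. Every mouth has two such flaps, hinged under its +x and -x edges, that meet in the middle. They swing down into the cell, yield to less than 2 N each and spring shut by themselves. Open, they reach to 36 mm below the deck's top
- flap_grip (a point): centre of the near left cell 25 mm below the deck's top (same depth in all cells). A tin lowered upright until its underside is 20 to 30 mm below the deck's top and let go is held there by the flaps pressing on its sides; from there it is pushed down from above with shut fingers. The flaps close over it once its top is below 36 mm
- lid_level (a point): centre of the near left cell 38 mm below the deck's top: the height at which the lid of a tin standing in any cell lies. Fingers pushed through the flaps meet a lid here in a filled cell; in an empty cell they go on freely: 43 mm is deep enough to tell, and much deeper the wider parts of a gripper may meet the deck
- cell_floor (a point): floor of the near left cell, at its centre, 76 mm below the deck's top and 4 mm above the box's underside; the same in all cells. A tin that is home has its underside here
- cell0 (a point): centre of the 62 (x) x 64 (y) mm mouth of the cell in the near row, left of the dry box (seen from the robot), level with the top of the deck (80 mm above the table); axes as the box's
- cell1 (a point): centre of the 62 (x) x 64 (y) mm mouth of the cell in the near row, middle of the dry box (seen from the robot), level with the top of the deck (80 mm above the table); axes as the box's
- cell2 (a point): centre of the 62 (x) x 64 (y) mm mouth of the cell in the near row, right of the dry box (seen from the robot), level with the top of the deck (80 mm above the table); axes as the box's
- cell3 (a point): centre of the 62 (x) x 64 (y) mm mouth of the cell in the far row, left of the dry box (seen from the robot), level with the top of the deck (80 mm above the table); axes as the box's
- cell4 (a point): centre of the 62 (x) x 64 (y) mm mouth of the cell in the far row, middle of the dry box (seen from the robot), level with the top of the deck (80 mm above the table); axes as the box's
- cell5 (a point): centre of the 62 (x) x 64 (y) mm mouth of the cell in the far row, right of the dry box (seen from the robot), level with the top of the deck (80 mm above the table); axes as the box's
- tin_1: round white lidded moisture tin with a handwritten mark on its lid, 57 mm diameter, 38 mm high, about 110 g, standing at the nearer end of the oven tray. Origin: centre of its underside, z up. Grasp across its diameter
- tin_2: round white lidded moisture tin with a handwritten mark on its lid, 57 mm diameter, 38 mm high, about 110 g, standing at the farther end of the oven tray. Origin: centre of its underside, z up. Grasp across its diameter
- oven_tray: shallow steel tray, 224 (x) x 116 (y) mm, rim 12 mm high, floor 2.5 mm thick, fixed to the table left of the dry box; origin: centre of its underside. The two tins stand on it about 100 mm apart along its x axis
- wash_bottle: bystander: white squeeze bottle, 54 mm diameter, 158 mm tall, standing right of the dry box; origin: centre of its underside
- spatula: bystander: spatula with wooden handle, 192 mm long along its y, 13 mm high, lying left of the tray, along it; origin: centre of its underside
- brush: bystander: flat brush with wooden handle, 175 mm long along its y, lying right of the dry box, near the table's edge; origin: centre of its underside
Not all that is in view belongs to the job. Leave any orange or turquoise look-alike of the tin_2 alone. Leave any purple look-alike of the tin_1 alone.

How it is judged:
By the outcome, as a careful person would: the job done as asked, in the order asked, and still so for the second after the job is handed in, with the robot touching nothing.
It also fails if it takes over 72 s, if anything falls off the work surface, if the arm or the gripper's body presses on something with over 40 N, if the wrist force passes 120 N, or if a joint passes its speed limit or range.

## Working session

There is one attempt and no reset: what is moved stays moved. The work goes in short steps, Python scripts to look and compute and a shell command to move; the robot and the scene stay as the last step left them, time stands still between calls to the robot, and variables do not carry over. Pictures are saved under pics/ and viewed, about 8 in all and at most 12, crops included, and the job is handed in when it is done.

```bash
ls; mkdir -p pics
cat > h.py <<'E'
import numpy as np, cv2
from plant import *
from scipy.spatial.transform import Rotation as R
def load(n):
    return np.load(f'{n}.npy',allow_pickle=True).item()
def snap(n,save):
    s=snapshot(n); np.save(f'{save}.npy',s,allow_pickle=True); return s
def world(s,u,v,z=None,d=None):
    K=np.array(s['camera_matrix']); Rm=np.array(s['rotation']); e=np.array(s['eye'])
    ray=np.linalg.inv(K)@np.array([u,v,1.]); r=Rm@np.array([ray[0],-ray[1],-ray[2]])
    if z is not None: t=(z-e[2])/r[2]
    else: t=s['range_z'][int(v),int(u)] if d is None else d
    return e+t*r
E
python3 - <<'E'
from h import *
print(get_obs())
for n in('top','side'):
    s=snap(n,n+'0'); cv2.imwrite(f'pics/{n}0.png',s['pixels']); print({k:v for k,v in s.items() if k not in('pixels','range_z')})
E
```

```text
pics
{'clock': 0.0, 'joint_pos': array([ 8.94997288e+01,  2.05900071e+01,  6.33880629e-01, -2.10913011e-02,
       -7.01356140e+01, -1.65068914e+01]), 'qvel': array([-0.04020323,  0.09560982,  0.01429201,  0.04678247, -0.01543474,
       -0.00027228]), 'tau': array([-1.34668764e-03, -5.82711196e+01,  2.93064219e+01,  6.99761957e+00,
        7.26358965e-03, -1.56433121e-04]), 'tool_pos': array([0.19730834, 0.64500494, 0.22563656]), 'orientation': array([  94.31308523,   89.90614077, -102.70126003]), 'force': array([0.69249466, 0.24510483, 0.02819493]), 'moment': array([-0.00617806,  0.02579512, -0.00488071]), 'opening': 0.08788394797301491}
{'camera_matrix': array([[394.10771618,   0.        , 321.02719999],
       [  0.        , 394.10771618, 198.10342702],
       [  0.        ,   0.        ,   1.        ]]), 'eye': array([0.40540849, 0.0255707 , 1.22796517]), 'rotation': array([  5.46552334,  -1.65315468, -90.00325756])}
{'camera_matrix': array([[406.20978242,   0.        , 321.44094093],
       [  0.        , 406.20978242, 200.70923995],
       [  0.        ,   0.        ,   1.        ]]), 'eye': array([0.58452673, 1.12705386, 0.73468653]), 'rotation': array([ 58.88852732,  -0.91840317, 175.95700897])}
```

View pics/top0.png

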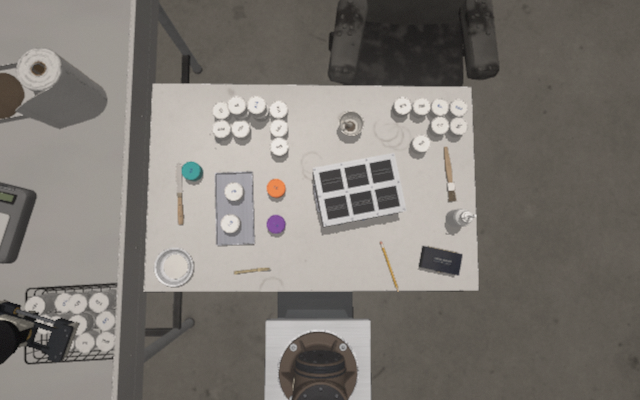

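View pics/side0.png

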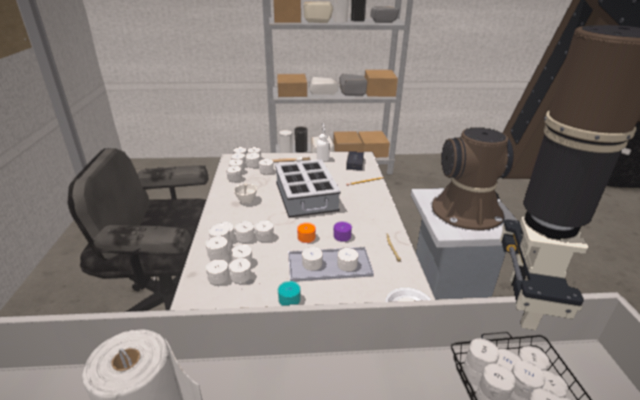

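```bash
sed -i "s/Rm=np.array(s\['rotation'\])/Rm=R.from_euler('xyz',s['rotation'],degrees=True).as_matrix()/" h.py
python3 - <<'E'
from h import *
s=load('top0')
c=s['pixels'][145:250,205:415]; cv2.imwrite('pics/c0.png',cv2.resize(c,None,fx=3.8,fy=3.8,interpolation=cv2.INTER_CUBIC))
for u,v in [(230,224),(234,191),(360,190),(130,100),(130,250),(120,200),(140,200),(128,330),(300,100+150),(190,171),(276,188),(276,224),(60,340),(10,330),(318,195),(404,214),(375,110)]: print((u,v),world(s,u,v).round(3))
E
```

```text
(230, 224) [0.441 0.263 0.041]
(234, 191) [0.54  0.254 0.04 ]
(360, 190) [ 0.54  -0.122  0.079]
(130, 100) [0.789 0.535 0.128]
(130, 250) [0.365 0.542 0.069]
(120, 200) [ 0.516  0.613 -0.005]
(140, 200) [0.514 0.543 0.015]
(128, 330) [0.138 0.543 0.056]
(300, 250) [0.362 0.055 0.001]
(190, 171) [0.601 0.389 0.035]
(276, 188) [0.55  0.128 0.038]
(276, 224) [0.441 0.126 0.044]
(60, 340) [0.18  0.567 0.331]
(10, 330) [0.224 0.606 0.426]
(318, 195) [0.525 0.001 0.077]
(404, 214) [ 0.474 -0.271 -0.002]
(375, 110) [ 0.808 -0.184 -0.002]
```

View pics/c0.png

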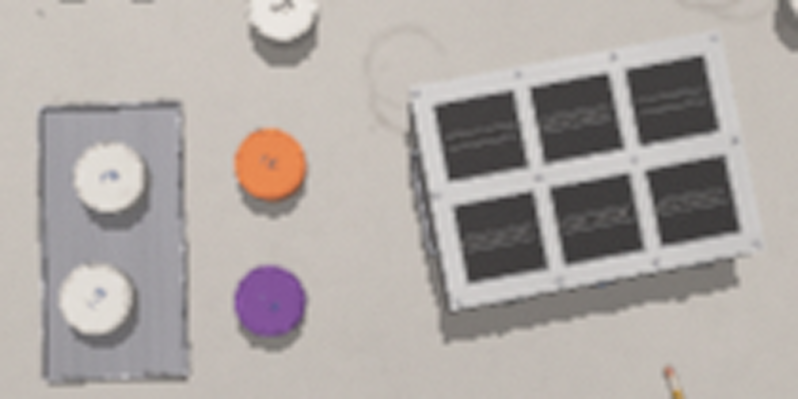

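```bash
cat > m.py <<'E'
from h import *
from scipy.optimize import least_squares
s=load('top0')
f=3.8
P=lambda u,v,z: world(s,(u+.5)/f-.5+205,(v+.5)/f-.5+145,z)[:2]
print('wall max z', max(world(s,u,v)[2] for u in range(122,160,2) for v in range(20,380,3)))
# deck corners by hand
C=np.array([P(*p,.08) for p in [(412,92),(718,38),(760,245),(455,305)]]);print(C.round(4)); print('cornerC',C.mean(0).round(4))
# mouths by segmentation
g=cv2.resize(s['pixels'][145:250,205:415],None,fx=f,fy=f,interpolation=cv2.INTER_CUBIC)
gray=cv2.cvtColor(g,cv2.COLOR_BGR2GRAY)
m=(gray<140).astype(np.uint8); m=cv2.morphologyEx(m,cv2.MORPH_CLOSE,np.ones((13,13)))
n,l,st,ce=cv2.connectedComponentsWithStats(m)
W=[]
for i in range(1,n):
    if 5000<st[i,4]<12000 and ce[i][0]>430: W.append(P(*ce[i],.079)); print(ce[i].round(1),st[i],W[-1].round(4))
W=np.array(W)
loc=np.array([(-.04,.076),(-.04,0),(-.04,-.076),(.04,.076),(.04,0),(.04,-.076)])
def rt(p): c,q=np.cos(p[2]),np.sin(p[2]); return loc@np.array([[c,q],[-q,c]])+p[:2]
def res(p):
    d=np.linalg.norm(rt(p)[:,None]-W[None],axis=2); k=d.argmin(1); return (rt(p)-W[k]).ravel()
r=least_squares(res,[*C.mean(0),np.radians(10)]); p=r.x
print('box',p[:2].round(4),np.degrees(p[2]),(r.fun*1000).round(1)); print(rt(p).round(4))
# lids
hsv=cv2.cvtColor(g,cv2.COLOR_BGR2HSV)
m=((gray>185)).astype(np.uint8); m[:, :45]=0; m[:,180:]=0; m[:110]=0; m[370:]=0
m=cv2.morphologyEx(m,cv2.MORPH_CLOSE,np.ones((9,9)))
for c in cv2.findContours(m,0,1)[0]:
    if cv2.contourArea(c)>1000:
        o,rad=cv2.minEnclosingCircle(c); w=P(*o,.0405); print('lid',np.round(o,1),cv2.boundingRect(c),w.round(4), np.linalg.norm(P(o[0]+rad,o[1],.0405)-w).round(4))
E
python3 m.py
```

```text
wall max z 1.2279651661529538
[[ 0.6018  0.0159]
 [ 0.6458 -0.2235]
 [ 0.4835 -0.2533]
 [ 0.437  -0.0173]]
cornerC [ 0.542  -0.1195]
[671.7 100.2] [ 626   56   93   90 6278] [ 0.5966 -0.1865]
[576.3 118. ] [ 530   74   94   90 6285] [ 0.5822 -0.1118]
[480.5 135.7] [ 434   91   94   90 6340] [ 0.568  -0.0372]
[550.7 280.8] [  406   111   332   232 11444] [ 0.4556 -0.091 ]
[692.7 200.5] [ 645  155   95   91 6373] [ 0.518  -0.2017]
[596.7 218.7] [ 550  174   94   91 6445] [ 0.5037 -0.1269]
[500.2 237. ] [ 454  192   94   91 6460] [ 0.4893 -0.0522]
box [ 0.543  -0.1194] 10.86224783135362 [ 0.  -0.1  0.  -0.  -0.   0.1 -0.1 -0.   0.  -0.   0.  -0. ]
[[ 0.4894 -0.0523]
 [ 0.5037 -0.1269]
 [ 0.518  -0.2016]
 [ 0.5679 -0.0372]
 [ 0.5823 -0.1119]
 [ 0.5966 -0.1865]]
lid [ 93.7 297.3] (59, 265, 70, 67) [0.4439 0.2657] 0.0276
lid [108.1 175.3] (74, 143, 68, 68) [0.5405 0.2565] 0.0278
```

```bash
cat >> m.py <<'E'
zz=[world(s,u,v) for u in range(122,160) for v in range(20,380,3) if s['range_z'][v,u]>0]; print('wall',max(zz,key=lambda w:w[2]), 'max z near y .5-.6', )
for t in (150,160,170,200):
    m=((gray>t)).astype(np.uint8); m[:, :48]=0; m[:,178:]=0; m[:112]=0; m[370:]=0
    for c in cv2.findContours(m,0,1)[0]:
        if cv2.contourArea(c)>1000:
            o,a,_=cv2.fitEllipse(c); w=P(*o,.0405); print(t,'lid',np.round(o,1),np.round(a,1),w.round(4))
h=np.array([[ (world(s,u,v)) for u in range(220,250)] for v in range(180,236)]).reshape(-1,3)
for a in (.44,.54):
    k=h[(abs(h[:,2]-.0405)<.006)&(abs(h[:,0]-a)<.045)]; print('depth lid',k[:,:2].mean(0),(k[:,:2].max(0)+k[:,:2].min(0))/2,k[:,2].mean(),len(k))
o=get_obs(); Rt=R.from_euler('xyz',o['orientation'],degrees=True); print(Rt.as_matrix().round(4))
y=p[2]
for sg in (1,-1):
    by=sg*np.array([-np.sin(y),np.cos(y),0]); X=np.array([0,0,-1.]); T=np.column_stack([X,by,np.cross(X,by)])
    print(sg,'turn',(Rt.inv()*R.from_matrix(T)).as_rotvec(degrees=True).round(2),'tool z',T[:,2].round(3))
E
python3 m.py | tail -18
```

```text
[ 0.5966 -0.1865]]
lid [ 93.7 297.3] (59, 265, 70, 67) [0.4439 0.2657] 0.0276
lid [108.1 175.3] (74, 143, 68, 68) [0.5405 0.2565] 0.0278
wall [0.90559173 0.53991322 0.13549738] max z near y .5-.6
150 lid [113.1 239.9] [145.5 319.5] [0.4893 0.2514]
160 lid [ 93.4 296.8] [72.1 74.6] [0.4444 0.2659]
160 lid [121.1 164. ] [111.6 169.1] [0.5496 0.2464]
170 lid [ 93.8 297.6] [69.3 72. ] [0.4437 0.2657]
170 lid [107.9 175.3] [69.  71.4] [0.5406 0.2567]
200 lid [ 94.  298.4] [63.5 65.6] [0.4431 0.2655]
200 lid [108.2 176.5] [63.2 64.8] [0.5396 0.2564]
depth lid [0.44216895 0.26304052] [0.44217304 0.26350266] 0.04052425078832745 281
depth lid [0.53880688 0.25377184] [0.53830382 0.25372615] 0.040489107123415254 273
[[-3.000e-04 -2.926e-01 -9.562e-01]
 [-1.500e-03 -9.562e-01  2.926e-01]
 [-1.000e+00  1.500e-03 -2.000e-04]]
1 turn [ 1.5213e+02 -1.2000e-01 -2.0000e-02] tool z [0.982 0.188 0.   ]
-1 turn [-2.787e+01  1.000e-02 -9.000e-02] tool z [-0.982 -0.188 -0.   ]
```

Run:
```python
from h import *
s=load('top0')
h=np.array([[world(s,u,v) for u in range(300,415)] for v in range(145,240)]).reshape(-1,3)
k=h[(h[:,2]>.074)&(h[:,2]<.09)]; print(len(k),k[:,2].mean())
a=np.radians(10.86); q=(k[:,:2]-[.543,-.1194])@np.array([[np.cos(a),-np.sin(a)],[np.sin(a),np.cos(a)]])
print(np.percentile(q,[.3,50,99.7],axis=0))
o=get_obs();print(o['tool_pos'],o['orientation'])
K=s['depth'] if 'depth' in s else None
z=s['range_z']; pix=s['pixels']
for v in (192,225): print(v,[(u,int(pix[v,u].mean()),round(float(world(s,u,v)[2]),3)) for u in range(218,248)])
for u in (231,234): print(u,[(v,int(pix[v,u].mean()),round(float(world(s,u,v)[2]),3)) for v in range(178,238)])
```

```text
4608 0.07904973759777079
[[-0.08938326 -0.12436273]
 [-0.00197542 -0.00060739]
 [ 0.0861084   0.12258774]]
[0.1973031  0.64505775 0.22571957] [  96.54758211   89.91225603 -100.46353996]
192 [(218, 158, -0.0), (219, 159, 0.003), (220, 159, -0.002), (221, 159, 0.002), (222, 160, -0.001), (223, 156, -0.0), (224, 179, 0.003), (225, 215, 0.043), (226, 222, 0.039), (227, 219, 0.039), (228, 219, 0.038), (229, 218, 0.038), (230, 219, 0.039), (231, 200, 0.042), (232, 199, 0.039), (233, 212, 0.039), (234, 194, 0.04), (235, 195, 0.041), (236, 211, 0.044), (237, 218, 0.042), (238, 219, 0.041), (239, 218, 0.042), (240, 218, 0.041), (241, 210, 0.041), (242, 170, 0.039), (243, 117, 0.043), (244, 126, 0.017), (245, 154, 0.005), (246, 162, 0.006), (247, 164, 0.001)]
225 [(218, 156, 0.001), (219, 156, -0.001), (220, 178, 0.003), (221, 211, 0.041), (222, 221, 0.04), (223, 220, 0.044), (224, 220, 0.041), (225, 221, 0.038), (226, 220, 0.041), (227, 214, 0.043), (228, 200, 0.041), (229, 201, 0.042), (230, 217, 0.04), (231, 219, 0.035), (232, 220, 0.039), (233, 219, 0.039), (234, 219, 0.041), (235, 218, 0.
[... 1808 characters left out ...]
.038), (201, 103, 0.028), (202, 108, 0.002), (203, 108, 0.004), (204, 109, 0.0), (205, 134, -0.0), (206, 161, 0.006), (207, 162, 0.004), (208, 162, 0.001), (209, 163, 0.006), (210, 162, 0.001), (211, 160, 0.008), (212, 160, 0.004), (213, 161, 0.001), (214, 165, 0.003), (215, 177, 0.04), (216, 200, 0.046), (217, 218, 0.041), (218, 221, 0.038), (219, 220, 0.044), (220, 220, 0.038), (221, 219, 0.041), (222, 220, 0.042), (223, 219, 0.042), (224, 219, 0.04), (225, 219, 0.041), (226, 219, 0.046), (227, 220, 0.041), (228, 219, 0.04), (229, 217, 0.042), (230, 206, 0.04), (231, 171, 0.042), (232, 120, 0.031), (233, 106, 0.004), (234, 105, 0.004), (235, 106, 0.001), (236, 127, 0.0), (237, 154, 0.006)]
```

```bash
cat > d.py <<'E'
import sys
from h import *
a=np.radians(10.86)
B=np.array([.543,-.1194]); T=np.column_stack([[0,0,-1.],[np.sin(a),-np.cos(a),0],[-np.cos(a),-np.sin(a),0]])
cells=[B+np.array([np.cos(a)*x-np.sin(a)*y,np.sin(a)*x+np.cos(a)*y]) for x in(-.04,.04) for y in(.076,0,-.076)]
tins=[np.array([.4430,.2655]),np.array([.5393,.2560])]
if __name__=='__main__':
    o=get_obs(); Rt=R.from_euler('xyz',o['orientation'],degrees=True).as_matrix()
    print('t',round(o['clock'],2),'pos',o['tool_pos'].round(4),'F',o['force'].round(1),'open',round(o['opening'],4),'turn err',(R.from_matrix(Rt.T@T)).as_rotvec(degrees=True).round(2))
    for i,c in enumerate(cells): print('cell',i,(T.T@(np.array([*c,.08])-o['tool_pos'])).round(4))
    for i,c in enumerate(tins): print('tin',i+1,(T.T@(np.array([*c,.0285])-o['tool_pos'])).round(4))
E
python3 -m crank '{"delta_pos":[[0.026,0.304,-0.357],[0.026,0.304,-0.357],[0.026,0.304,-0.357],[0.026,0.304,-0.357],[0.026,0.304,-0.357],[0.026,0.304,-0.357],[0.026,0.304,-0.357],[0.026,0.304,-0.357],[0.026,0.304,-0.357],[0.026,0.304,-0.357],[0.026,0.304,-0.357],[0.026,0.304,-0.357]],"turn":[[-27.87,0,0],[-27.87,0,0],[-27.87,0,0],[-27.87,0,0],[-27.87,0,0],[-27.87,0,0],[-27.87,0,0],[-27.87,0,0],[-27.87,0,0],[-27.87,0,0],[-27.87,0,0],[-27.87,0,0]],"grip":[0,0,0,0,0,0,0,0,0,0,0,0]}'; python3 d.py
```

```text
clock: 1.1
tool_pos: [0.451, 0.2461, 0.2]
orientation: [41.7, 89.9, -127.6]
force: [-0.4, 0.5, -0.6]
opening: 0.0133
t 1.1 pos [0.451  0.2461 0.2   ] F [-0.4  0.5 -0.6] open 0.0133 turn err [-0.15  0.07 -0.06]
cell 0 [0.12   0.3003 0.0185]
cell 1 [0.12   0.3763 0.0185]
cell 2 [0.12   0.4523 0.0185]
cell 3 [ 0.12    0.3003 -0.0615]
cell 4 [ 0.12    0.3763 -0.0615]
cell 5 [ 0.12    0.4523 -0.0615]
tin 1 [ 0.1715 -0.0206  0.0042]
tin 2 [ 0.1715  0.0069 -0.0886]
```

```bash
python3 -m crank '{"delta_pos":[[0,0.302,0.018],[0,0.302,0.018],[0,0.302,0.018],[0,0.302,0.018],[0,0.302,0.018],[0,0.302,0.018],[0.04,0.302,0.018],[0.08,0.302,0.018],[0.095,0.302,0.018],[0.095,0.302,0.018]],"turn":[[0,0,0],[0,0,0],[0,0,0],[0,0,0],[0,0,0],[0,0,0],[0,0,0],[0,0,0],[0,0,0],[0,0,0]],"grip":[0,0,0,0,0,0,0,0,0,0]}'; python3 d.py
```

```text
clock: 1.93
tool_pos: [0.4848, -0.0518, 0.1001]
orientation: [-2.4, 89.4, -171.7]
force: [-1.2, 0.6, -0.7]
opening: 0.0005
t 1.93 pos [ 0.4848 -0.0518  0.1001] F [-1.2  0.6 -0.7] open 0.0005 turn err [-0.22  0.57  0.02]
cell 0 [ 0.0201  0.0014 -0.0044]
cell 1 [ 0.0201  0.0774 -0.0044]
cell 2 [ 0.0201  0.1534 -0.0044]
cell 3 [ 0.0201  0.0014 -0.0844]
cell 4 [ 0.0201  0.0774 -0.0844]
cell 5 [ 0.0201  0.1534 -0.0844]
tin 1 [ 0.0716 -0.3195 -0.0187]
tin 2 [ 0.0716 -0.292  -0.1115]
```

```bash
python3 -m crank '{"delta_pos":[[0,0.001,-0.003],[0.02,0.001,-0.003],[0.04,0.001,-0.003],[0.05,0.001,-0.003],[0.055,0.001,-0.003],[0.058,0.001,-0.003],[0.060,0.001,-0.003],[0.061,0.001,-0.003],[0.061,0.001,-0.003]],"turn":[[0,0,0],[0,0,0],[0,0,0],[0,0,0],[0,0,0],[0,0,0],[0,0,0],[0,0,0],[0,0,0]],"grip":[0,0,0,0,0,0,0,0,0]}'; python3 d.py
```

```text
clock: 2.68
tool_pos: [0.4931, -0.0496, 0.0454]
orientation: [-174.5, 89.9, 16.4]
force: [0.5, 2.5, 1.0]
opening: 0.0003
t 2.68 pos [ 0.4931 -0.0496  0.0454] F [0.5 2.5 1. ] open 0.0003 turn err [ 0.03 -0.1   0.01]
cell 0 [-0.0346  0.002   0.0041]
cell 1 [-0.0346  0.078   0.0041]
cell 2 [-0.0346  0.154   0.0041]
cell 3 [-0.0346  0.002  -0.0759]
cell 4 [-0.0346  0.078  -0.0759]
cell 5 [-0.0346  0.154  -0.0759]
tin 1 [ 0.0169 -0.3189 -0.0102]
tin 2 [ 0.0169 -0.2914 -0.103 ]
```

```bash
python3 -m crank '{"delta_pos":[[0.003,0.002,0.003],[0.005,0.002,0.003],[0.007,0.002,0.003],[0.007,0.002,0.003]],"turn":[[0,0,0],[0,0,0],[0,0,0],[0,0,0]],"grip":[0,0,0,0]}'; python3 d.py|head -2
```

```text
clock: 3.02
tool_pos: [0.4902, -0.0526, 0.0405]
orientation: [155.1, 89.9, -13.9]
force: [-11.8, 4.7, 38.1]
opening: 0.0008
t 3.02 pos [ 0.4902 -0.0526  0.0405] F [-11.8   4.7  38.1] open 0.0008 turn err [ 0.08 -0.08 -0.04]
cell 0 [-0.0395 -0.0004  0.0007]
```

```bash
python3 -m crank '{"delta_pos":[[-0.04,0,0],[-0.06,0,0],[-0.06,0.02,0],[-0.06,0.05,0],[-0.06,0.076,0],[-0.06,0.076,0],[-0.05,0.076,0],[-0.025,0.076,0],[-0.010,0.076,0],[-0.004,0.076,0],[-0.001,0.076,0],[-0.001,0.076,0]],"turn":[[0,0,0],[0,0,0],[0,0,0],[0,0,0],[0,0,0],[0,0,0],[0,0,0],[0,0,0],[0,0,0],[0,0,0],[0,0,0],[0,0,0]],"grip":[0,0,0,0,0,0,0,0,0,0,0,0]}'; python3 d.py|head -3
```

```text
clock: 4.02
tool_pos: [0.5022, -0.1269, 0.0405]
orientation: [7.1, 89.8, -161.9]
force: [-14.6, 3.6, 35.3]
opening: 0.0006
t 4.02 pos [ 0.5022 -0.1269  0.0405] F [-14.6   3.6  35.3] open 0.0006 turn err [ 0.1   0.19 -0.02]
cell 0 [-0.0395 -0.0757 -0.0015]
cell 1 [-0.0395  0.0003 -0.0015]
```

```bash
python3 -m crank '{"delta_pos":[[-0.04,0,0],[-0.06,0,0],[-0.06,0.02,0],[-0.06,0.05,0],[-0.06,0.076,0],[-0.06,0.076,0],[-0.05,0.076,0],[-0.025,0.076,0],[-0.010,0.076,0],[-0.004,0.076,0],[0,0.076,0],[0,0.076,0]],"turn":[[0,0,0],[0,0,0],[0,0,0],[0,0,0],[0,0,0],[0,0,0],[0,0,0],[0,0,0],[0,0,0],[0,0,0],[0,0,0],[0,0,0]],"grip":[0,0,0,0,0,0,0,0,0,0,0,0]}'; python3 d.py|head -4
```

```text
clock: 5.02
tool_pos: [0.5165, -0.2007, 0.0406]
orientation: [-5.0, 89.8, -174.0]
force: [-12.5, 5.0, 29.6]
opening: 0.0004
t 5.02 pos [ 0.5165 -0.2007  0.0406] F [-12.5   5.   29.6] open 0.0004 turn err [0.12 0.2  0.02]
cell 0 [-0.0394 -0.1509 -0.0013]
cell 1 [-0.0394 -0.0749 -0.0013]
cell 2 [-0.0394  0.0011 -0.0013]
```

```bash
python3 -m crank '{"delta_pos":[[-0.04,0,0],[-0.06,0,0],[-0.06,0,-0.02],[-0.06,0,-0.05],[-0.06,0,-0.08],[-0.06,0,-0.08],[-0.05,0,-0.08],[-0.025,0,-0.08],[-0.010,0,-0.08],[-0.004,0,-0.08],[0,0,-0.08],[0,0,-0.08]],"turn":[[0,0,0],[0,0,0],[0,0,0],[0,0,0],[0,0,0],[0,0,0],[0,0,0],[0,0,0],[0,0,0],[0,0,0],[0,0,0],[0,0,0]],"grip":[0,0,0,0,0,0,0,0,0,0,0,0]}'; python3 d.py|sed -n 1p\;7p
```

```text
clock: 6.02
tool_pos: [0.5954, -0.1864, 0.0374]
orientation: [-19.5, 89.8, 171.4]
force: [-0.0, 1.6, -9.1]
opening: 0.0002
t 6.02 pos [ 0.5954 -0.1864  0.0374] F [-0.   1.6 -9.1] open 0.0002 turn err [-0.01  0.15  0.05]
cell 5 [-0.0426  0.0003 -0.0011]
```

```bash
python3 -m crank '{"delta_pos":[[-0.04,0,0],[-0.06,0,0],[-0.06,-0.02,0],[-0.06,-0.05,0],[-0.06,-0.076,0],[-0.06,-0.076,0],[-0.05,-0.076,0],[-0.025,-0.076,0],[-0.010,-0.076,0],[-0.004,-0.076,0],[0,-0.076,0],[0,-0.076,0]],"turn":[[0,0,0],[0,0,0],[0,0,0],[0,0,0],[0,0,0],[0,0,0],[0,0,0],[0,0,0],[0,0,0],[0,0,0],[0,0,0],[0,0,0]],"grip":[0,0,0,0,0,0,0,0,0,0,0,0]}'; python3 d.py|sed -n 1p\;6p
```

```text
clock: 7.02
tool_pos: [0.5817, -0.1127, 0.0407]
orientation: [14.1, 89.9, -155.0]
force: [-10.8, 3.5, 23.4]
opening: 0.0008
t 7.02 pos [ 0.5817 -0.1127  0.0407] F [-10.8   3.5  23.4] open 0.0008 turn err [ 0.03  0.09 -0.02]
cell 4 [-0.0393 -0.0007 -0.0007]
```

```bash
python3 -m crank '{"delta_pos":[[-0.04,0,0],[-0.08,0,0],[-0.10,-0.04,0],[-0.10,-0.31,0],[-0.10,-0.31,0],[-0.10,-0.31,0],[-0.10,-0.31,0],[-0.10,-0.31,0],[-0.10,-0.31,0],[-0.10,-0.31,0]],"turn":[[0,0,0],[0,0,0],[0,0,0],[0,0,0],[0,0,0],[0,0,0],[0,0,0],[0,0,0],[0,0,0],[0,0,0]],"grip":[0,0,0,0,1,1,1,1,1,1]}'; python3 d.py
```

```text
clock: 7.85
tool_pos: [0.524, 0.1955, 0.1391]
orientation: [-154.5, 89.9, 36.5]
force: [0.3, -0.0, 0.3]
opening: 0.0351
t 7.85 pos [0.524  0.1955 0.1391] F [ 0.3 -0.   0.3] open 0.0351 turn err [ 0.08 -0.08  0.04]
cell 0 [0.0591 0.2368 0.0806]
cell 1 [0.0591 0.3128 0.0806]
cell 2 [0.0591 0.3888 0.0806]
cell 3 [0.0591 0.2368 0.0006]
cell 4 [0.0591 0.3128 0.0006]
cell 5 [0.0591 0.3888 0.0006]
tin 1 [ 0.1106 -0.084   0.0663]
tin 2 [ 0.1106 -0.0565 -0.0265]
```

```bash
python3 -m crank '{"delta_pos":[[0,-0.0565,-0.0265],[0,-0.0565,-0.0265],[0.03,-0.0565,-0.0265],[0.06,-0.0565,-0.0265],[0.06,-0.0565,-0.0265],[0.06,-0.0565,-0.0265],[0.06,-0.0565,-0.0265],[0.06,-0.0565,-0.0265],[0.06,-0.0565,-0.0265],[0.06,-0.0565,-0.0265]],"turn":[[0,0,0],[0,0,0],[0,0,0],[0,0,0],[0,0,0],[0,0,0],[0,0,0],[0,0,0],[0,0,0],[0,0,0]],"grip":[1,1,1,1,1,1,1,1,1,1]}'; python3 d.py | sed -n '1p;8,9p'
python3 - <<'E'
from h import *
s=snap('side','s1'); c=s['pixels'][210:310,250:410]; cv2.imwrite('pics/s1.png',cv2.resize(c,None,fx=5,fy=5,interpolation=cv2.INTER_CUBIC))
E
```

```text
clock: 8.68
tool_pos: [0.5403, 0.2531, 0.0801]
orientation: [-150.5, 89.9, 40.4]
force: [-0.0, 0.2, -0.0]
opening: 0.0873
t 8.68 pos [0.5403 0.2531 0.0801] F [-0.   0.2 -0. ] open 0.0873 turn err [-0.01 -0.12  0.07]
tin 1 [ 0.0516 -0.0305  0.0932]
tin 2 [ 0.0516 -0.0031  0.0004]
```

View pics/s1.png

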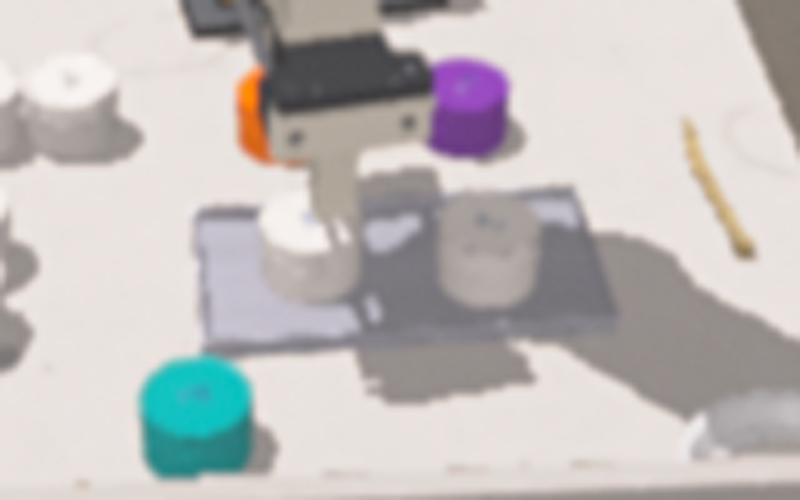

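Run:
```python
from h import *
s=load('s1')
P=lambda u,v,z: world(s,(u+.5)/5-.5+250,(v+.5)/5-.5+210,z).round(4)
print(P(310,215,.0405),P(488,218,.0405))
print('finger', P(342,245,.08))
```

```text
[0.5385 0.2524 0.0405] [0.4416 0.2599 0.0405]
finger [0.5262 0.3272 0.08  ]
```

```bash
python3 -m crank '{"delta_pos":[[0.03,-0.002,0],[0.045,-0.002,0],[0.0515,-0.002,0],[0.0515,-0.002,0],[0.0515,-0.002,0],[0.0515,-0.002,0],[0.0515,-0.002,0],[0.0515,-0.002,0],[0.0515,-0.002,0],[0.0515,-0.002,0],[0.0515,-0.002,0]],"turn":[[0,0,0],[0,0,0],[0,0,0],[0,0,0],[0,0,0],[0,0,0],[0,0,0],[0,0,0],[0,0,0],[0,0,0],[0,0,0]],"grip":[1,1,1,1,0,0,0,0,0,0,0]}'; python3 d.py | sed -n '1p;8,9p'
```

```text
clock: 9.65
tool_pos: [0.5394, 0.255, 0.0276]
orientation: [-155.4, 90.0, 35.5]
force: [-0.7, 0.2, 4.2]
opening: 0.0538
t 9.65 pos [0.5394 0.255  0.0276] F [-0.7  0.2  4.2] open 0.0538 turn err [ 0.02 -0.04  0.02]
tin 1 [-0.0009 -0.0285  0.0927]
tin 2 [-0.0009 -0.001  -0.0001]
```

```bash
python3 -m crank '{"delta_pos":[[0,0,0],[0,0,0],[-0.02,0,0],[-0.05,0,0],[-0.05,0,0],[-0.05,0,0]],"turn":[[0,0,0],[0,0,0],[0,0,0],[0,0,0],[0,0,0],[0,0,0]],"grip":[0,0,0,0,0,0]}'; python3 d.py | sed -n '1p;9p'
python3 - <<'E'
from h import *
s=snap('side','s2'); c=s['pixels'][190:270,260:380]; a=cv2.resize(c,None,fx=5,fy=5,interpolation=cv2.INTER_CUBIC)
s=snap('top','t2'); c=s['pixels'][160:240,205:245]; b=cv2.resize(c,None,fx=5,fy=5,interpolation=cv2.INTER_CUBIC)
cv2.imwrite('pics/s2.png',np.hstack([a,b]))
E
```

```text
clock: 10.15
tool_pos: [0.5399, 0.2554, 0.0785]
orientation: [-147.7, 89.8, 43.2]
force: [0.2, -0.4, -1.0]
opening: 0.0538
t 10.15 pos [0.5399 0.2554 0.0785] F [ 0.2 -0.4 -1. ] open 0.0538 turn err [ 0.01 -0.15  0.1 ]
tin 2 [ 0.05   -0.0007  0.0005]
```

View pics/s2.png

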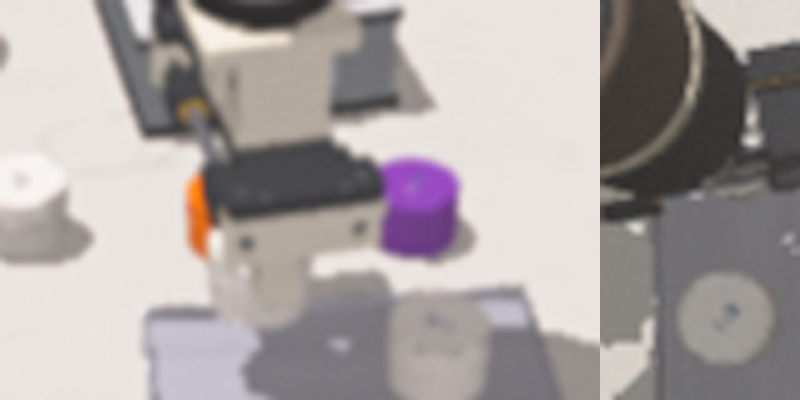

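```bash
python3 -m crank '{"delta_pos":[[-0.03,0,0],[-0.06,0,0],[-0.06,0.035,0.002],[-0.06,0.445,0.027],[-0.06,0.445,0.027],[-0.06,0.445,0.027],[-0.06,0.445,0.027],[-0.06,0.445,0.027],[-0.06,0.445,0.027],[-0.06,0.445,0.027],[-0.06,0.445,0.027],[-0.06,0.445,0.027]],"turn":[[0,0,0],[0,0,0],[0,0,0],[0,0,0],[0,0,0],[0,0,0],[0,0,0],[0,0,0],[0,0,0],[0,0,0],[0,0,0],[0,0,0]],"grip":[0,0,0,0,0,0,0,0,0,0,0,0]}'; 
python3 -m crank '{"delta_pos":[[0,0.057,0],[0,0.057,0],[0,0.057,0],[0,0.057,0],[0,0.057,0]],"turn":[[0,0,0],[0,0,0],[0,0,0],[0,0,0],[0,0,0]],"grip":[0,0,0,0,0]}' >/dev/null; python3 d.py | sed -n '1p;7p'
```

```text
clock: 11.25
tool_pos: [0.591, -0.1539, 0.1356]
orientation: [-15.2, 89.9, 175.7]
force: [0.9, 1.4, -0.9]
opening: 0.0538
t 11.67 pos [ 0.6019 -0.2075  0.1358] F [ 0.9  0.1 -1.8] open 0.0532 turn err [-0.02  0.11  0.05]
cell 5 [ 0.0558 -0.0216  0.0013]
```

```bash
python3 -m crank '{"delta_pos":[[0,-0.0216,0.0013],[0,-0.0216,0.0013],[0.015,-0.0216,0.0013],[0.02,-0.0216,0.0013],[0.02,-0.0216,0.0013],[0.02,-0.0216,0.0013]],"turn":[[0,0,0],[0,0,0],[0,0,0],[0,0,0],[0,0,0],[0,0,0]],"grip":[0,0,0,0,0,0]}' >/dev/null; python3 d.py | sed -n '1p;7p'
python3 - <<'E'
from h import *
s=snap('side','s3'); c=s['pixels'][150:230,260:360]; a=cv2.resize(c,None,fx=7,fy=7,interpolation=cv2.INTER_CUBIC)
cv2.imwrite('pics/s3.png',a)
E
```

```text
t 12.17 pos [ 0.5971 -0.1863  0.1168] F [-0.  -0.5 -1. ] open 0.0536 turn err [0.07 0.06 0.01]
cell 5 [0.0368 0.0001 0.0005]
```

View pics/s3.png

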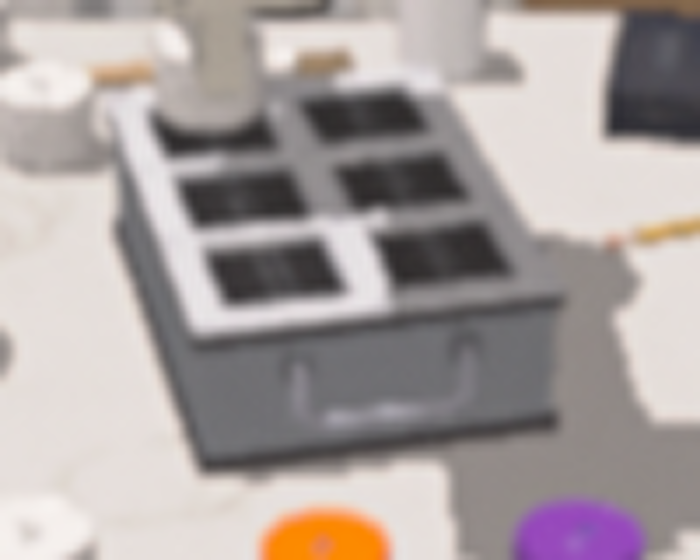

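```bash
python3 -m crank '{"delta_pos":[[0.008,0,0.0005],[0.014,0,0.0005],[0.018,0,0.0005],[0.022,0,0.0005],[0.022,0,0.0005]],"turn":[[0,0,0],[0,0,0],[0,0,0],[0,0,0],[0,0,0]],"grip":[0,0,0,0,0]}' >/dev/null; python3 d.py | sed -n '1p;7p'
```

```text
t 12.63 pos [ 0.5971 -0.1873  0.0951] F [-1.1 -0.1  4.4] open 0.0538 turn err [ 0.01 -0.02 -0.03]
cell 5 [ 0.0151 -0.0008  0.0003]
```

```bash
python3 -m crank '{"delta_pos":[[0.004,0,0],[0.008,0,0],[0.011,0,0],[0.013,0,0],[0.013,0,0],[0.013,0,0]],"turn":[[0,0,0],[0,0,0],[0,0,0],[0,0,0],[0,0,0],[0,0,0]],"grip":[0,0,0,0,0,0]}' >/dev/null; python3 d.py | sed -n '1p;7p'
```

```text
t 13.13 pos [ 0.5967 -0.1872  0.0817] F [ 0.3 -2.1 -0.6] open 0.0536 turn err [-0.01  0.03  0.  ]
cell 5 [ 0.0017 -0.0007 -0.0001]
```

```bash
python3 -m crank '{"delta_pos":[[0,0,0],[0,0,0],[0,0,0],[0,0,0],[-0.02,0,0],[-0.045,0,0],[-0.045,0,0],[-0.045,0,0],[-0.045,0,0],[-0.045,0,0],[-0.045,0,0],[-0.045,0,0]],"turn":[[0,0,0],[0,0,0],[0,0,0],[0,0,0],[0,0,0],[0,0,0],[0,0,0],[0,0,0],[0,0,0],[0,0,0],[0,0,0],[0,0,0]],"grip":[0.8,0.8,0.8,0.8,0.8,0.8,0,0,0,0,0,0]}' >/dev/null; 
python3 -m crank '{"delta_pos":[[0,0,0],[0,0,0],[0,0,0],[0,0,0]],"turn":[[0,0,0],[0,0,0],[0,0,0],[0,0,0]],"grip":[0,0,0,0]}' >/dev/null; python3 d.py | sed -n '1p;7p'
python3 - <<'E'
from h import *
s=snap('side','s4'); c=s['pixels'][150:210,260:360]; a=cv2.resize(c,None,fx=7,fy=7,interpolation=cv2.INTER_CUBIC)
cv2.imwrite('pics/s4.png',a)
E
```

```text
t 14.47 pos [ 0.5968 -0.187   0.1269] F [ 0.2 -0.2 -0.2] open 0.0088 turn err [0.   0.01 0.  ]
cell 5 [ 0.0469 -0.0005  0.0001]
```

View pics/s4.png

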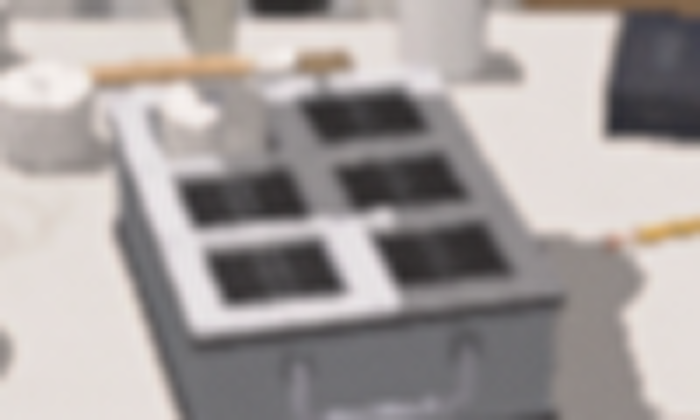

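```bash
python3 -m crank '{"delta_pos":[[0.022,0,0],[0.03,0,0],[0.036,0,0],[0.044,0,0],[0.052,0,0],[0.060,0,0],[0.068,0,0],[0.075,0,0],[0.080,0,0],[0.083,0,0],[0.085,0,0],[0.085,0,0]],"turn":[[0,0,0],[0,0,0],[0,0,0],[0,0,0],[0,0,0],[0,0,0],[0,0,0],[0,0,0],[0,0,0],[0,0,0],[0,0,0],[0,0,0]],"grip":[0,0,0,0,0,0,0,0,0,0,0,0]}' >/dev/null; python3 d.py | sed -n '1p;7p'
```

```text
t 15.52 pos [ 0.5968 -0.187   0.0417] F [ 0.5 -0.5 -0.9] open 0.0007 turn err [0.01 0.02 0.  ]
cell 5 [-0.0383 -0.0005  0.0001]
```

```bash
python3 -m crank '{"delta_pos":[[0.001,0,0],[0.0025,0,0],[0.0025,0,0],[0.0025,0,0]],"turn":[[0,0,0],[0,0,0],[0,0,0],[0,0,0]],"grip":[0,0,0,0]}' >/dev/null; python3 d.py | sed -n '1p;7p'
```

```text
t 15.85 pos [ 0.5971 -0.187   0.0409] F [-3.1  1.6  9. ] open 0.0004 turn err [ 0.03 -0.05 -0.03]
cell 5 [-0.0391 -0.0006  0.0004]
```

```bash
python3 -m crank '{"delta_pos":[[-0.04,0,0],[-0.08,0,0],[-0.10,-0.03,0],[-0.10,-0.473,0.066],[-0.10,-0.473,0.066],[-0.10,-0.473,0.066],[-0.10,-0.473,0.066],[-0.10,-0.473,0.066],[-0.10,-0.473,0.066],[-0.10,-0.473,0.066],[-0.10,-0.473,0.066],[-0.10,-0.473,0.066]],"turn":[[0,0,0],[0,0,0],[0,0,0],[0,0,0],[0,0,0],[0,0,0],[0,0,0],[0,0,0],[0,0,0],[0,0,0],[0,0,0],[0,0,0]],"grip":[0,0,0,0,1,1,1,1,1,1,1,1]}' >/dev/null; 
python3 -m crank '{"delta_pos":[[0,0,0]],"turn":[[0,0,0]],"grip":[1]}' >/dev/null; python3 d.py | sed -n '1p;8p'
python3 - <<'E'
from h import *
s=snap('side','s5'); c=s['pixels'][150:210,260:360]; a=cv2.resize(c,None,fx=7,fy=7,interpolation=cv2.INTER_CUBIC)
cv2.imwrite('pics/s5.png',a)
E
```

```text
t 16.93 pos [0.4659 0.2021 0.1404] F [ 0.3 -0.4 -0. ] open 0.0549 turn err [ 0.31 -0.14  0.1 ]
tin 1 [ 0.1119 -0.0666  0.0105]
```

View pics/s5.png

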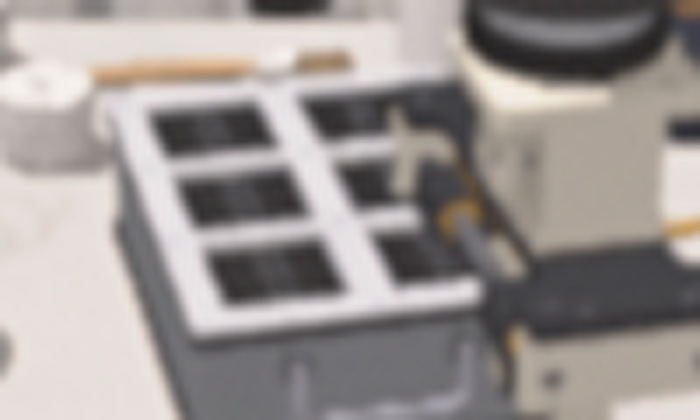

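```bash
python3 -m crank '{"delta_pos":[[0,-0.06,0.009],[0,-0.06,0.009],[0,-0.06,0.009],[0.03,-0.06,0.009],[0.06,-0.06,0.009],[0.06,-0.06,0.009],[0.06,-0.06,0.009]],"turn":[[0,0,0],[0,0,0],[0,0,0],[0,0,0],[0,0,0],[0,0,0],[0,0,0]],"grip":[1,1,1,1,1,1,1]}' >/dev/null; python3 d.py | sed -n '1p;8p'
```

```text
t 17.57 pos [0.4465 0.2519 0.0789] F [-0.5  0.1  1. ] open 0.0878 turn err [-0.04  0.15 -0.14]
tin 1 [ 0.0504 -0.0141  0.0009]
```

```bash
python3 -m crank '{"delta_pos":[[0,-0.012,0.001],[0,-0.012,0.001],[0,-0.012,0.001],[0,-0.012,0.001]],"turn":[[0,0,0],[0,0,0],[0,0,0],[0,0,0]],"grip":[1,1,1,1]}' >/dev/null; python3 d.py | sed -n '1p;8p'
```

```text
t 17.9 pos [0.4441 0.2658 0.0808] F [ 0.6 -1.4  0.5] open 0.0875 turn err [ 0.03 -0.09  0.07]
tin 1 [0.0523 0.     0.0012]
```

```bash
python3 -m crank '{"delta_pos":[[0.03,0,0.0015],[0.045,0,0.0015],[0.052,0,0.0015],[0.052,0,0.0015],[0.052,0,0.0015],[0.052,0,0.0015],[0.052,0,0.0015],[0.052,0,0.0015],[0.052,0,0.0015],[0.052,0,0.0015],[0.052,0,0.0015],[0.052,0,0.0015]],"turn":[[0,0,0],[0,0,0],[0,0,0],[0,0,0],[0,0,0],[0,0,0],[0,0,0],[0,0,0],[0,0,0],[0,0,0],[0,0,0],[0,0,0]],"grip":[1,1,1,1,0,0,0,0,0,0,0,0]}' >/dev/null; python3 d.py | sed -n '1p;8p'
```

```text
t 18.9 pos [0.4423 0.265  0.028 ] F [-0.6 -0.8  6.1] open 0.0534 turn err [ 0.02 -0.03  0.01]
tin 1 [-0.0005 -0.0004 -0.0008]
```

```bash
python3 -m crank '{"delta_pos":[[-0.02,0,0],[-0.055,0,0],[-0.09,0,0],[-0.10,0.03,-0.006],[-0.10,0.32,-0.066],[-0.10,0.32,-0.066],[-0.10,0.32,-0.066],[-0.10,0.32,-0.066],[-0.10,0.32,-0.066],[-0.10,0.32,-0.066],[-0.10,0.32,-0.066],[-0.10,0.32,-0.066]],"turn":[[0,0,0],[0,0,0],[0,0,0],[0,0,0],[0,0,0],[0,0,0],[0,0,0],[0,0,0],[0,0,0],[0,0,0],[0,0,0],[0,0,0]],"grip":[0,0,0,0,0,0,0,0,0,0,0,0]}' >/dev/null; 
python3 -m crank '{"delta_pos":[[0,0,0],[0,0,0],[0,0,0]],"turn":[[0,0,0],[0,0,0],[0,0,0]],"grip":[0,0,0]}' >/dev/null; python3 d.py | sed -n '1p;5p'
```

```text
t 20.15 pos [ 0.5668 -0.0363  0.1273] F [ 0.1  1.1 -0.4] open 0.0536 turn err [0.03 0.03 0.01]
cell 3 [ 0.0473  0.0011 -0.0009]
```

```bash
python3 -m crank '{"delta_pos":[[0.005,0.001,-0.001],[0.012,0.001,-0.001],[0.018,0.001,-0.001],[0.024,0.001,-0.001],[0.028,0.001,-0.001],[0.032,0.001,-0.001],[0.032,0.001,-0.001]],"turn":[[0,0,0],[0,0,0],[0,0,0],[0,0,0],[0,0,0],[0,0,0],[0,0,0]],"grip":[0,0,0,0,0,0,0]}' >/dev/null; python3 d.py | sed -n '1p;5p'
```

```text
t 20.73 pos [ 0.5685 -0.0375  0.0954] F [-2.1  2.   5. ] open 0.054 turn err [ 0.05  0.   -0.01]
cell 3 [ 0.0154 -0.0004  0.0005]
```

```bash
python3 -m crank '{"delta_pos":[[0.004,0,0],[0.008,0,0],[0.011,0,0],[0.0135,0,0],[0.0135,0,0],[0.0135,0,0]],"turn":[[0,0,0],[0,0,0],[0,0,0],[0,0,0],[0,0,0],[0,0,0]],"grip":[0,0,0,0,0,0]}' >/dev/null; python3 d.py | sed -n '1p;5p'
```

```text
t 21.23 pos [ 0.5682 -0.0378  0.0816] F [-0.1  0.1 -1.1] open 0.0537 turn err [0.   0.05 0.  ]
cell 3 [ 0.0016 -0.0006  0.0001]
```

```bash
python3 -m crank '{"delta_pos":[[0,0,0],[0,0,0],[0,0,0],[0,0,0],[-0.02,0,0],[-0.045,0,0],[-0.045,0,0],[-0.045,0,0],[-0.045,0,0],[-0.045,0,0],[-0.045,0,0],[-0.045,0,0]],"turn":[[0,0,0],[0,0,0],[0,0,0],[0,0,0],[0,0,0],[0,0,0],[0,0,0],[0,0,0],[0,0,0],[0,0,0],[0,0,0],[0,0,0]],"grip":[0.8,0.8,0.8,0.8,0.8,0.8,0,0,0,0,0,0]}' >/dev/null; 
python3 -m crank '{"delta_pos":[[0,0,0],[0,0,0],[0,0,0],[0,0,0],[0,0,0],[0,0,0]],"turn":[[0,0,0],[0,0,0],[0,0,0],[0,0,0],[0,0,0],[0,0,0]],"grip":[0,0,0,0,0,0]}' >/dev/null; python3 d.py | sed -n '1p;5p'
python3 - <<'E'
from h import *
s=snap('side','s6'); c=s['pixels'][150:210,260:360]; a=cv2.resize(c,None,fx=7,fy=7,interpolation=cv2.INTER_CUBIC)
cv2.imwrite('pics/s6.png',a)
E
```

```text
t 22.73 pos [ 0.5684 -0.0378  0.127 ] F [-0.6  0.9 -0. ] open 0.0006 turn err [0. 0. 0.]
cell 3 [ 0.047  -0.0006  0.0004]
```

View pics/s6.png

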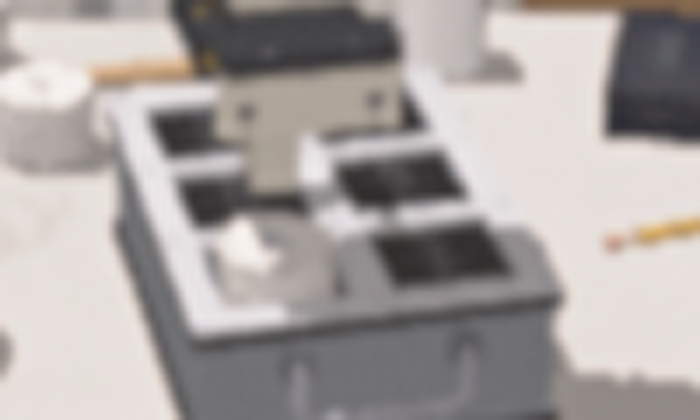

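Tin_1 sits upright in the mouth of cell 3 (about (275,260)), held by the flaps, and the fingers are clear above it. Next I push it down.

```bash
python3 -m crank '{"delta_pos":[[0.022,0,0],[0.03,0,0],[0.036,0,0],[0.044,0,0],[0.052,0,0],[0.060,0,0],[0.068,0,0],[0.075,0,0],[0.080,0,0],[0.083,0,0],[0.085,0,0],[0.085,0,0]],"turn":[[0,0,0],[0,0,0],[0,0,0],[0,0,0],[0,0,0],[0,0,0],[0,0,0],[0,0,0],[0,0,0],[0,0,0],[0,0,0],[0,0,0]],"grip":[0,0,0,0,0,0,0,0,0,0,0,0]}' >/dev/null; python3 d.py | sed -n '1p;5p'
python3 -m crank '{"delta_pos":[[0.001,0,0],[0.0025,0,0],[0.0025,0,0],[0.0025,0,0]],"turn":[[0,0,0],[0,0,0],[0,0,0],[0,0,0]],"grip":[0,0,0,0]}' >/dev/null; python3 d.py | sed -n '1p;5p'
```

```text
t 23.78 pos [ 0.5683 -0.0378  0.0416] F [ 0.5 -0.3 -1.6] open 0.0002 turn err [ 0.    0.04 -0.  ]
cell 3 [-0.0384 -0.0006  0.0002]
t 24.12 pos [ 0.5687 -0.0378  0.0409] F [-4.1  0.8 10. ] open 0.0004 turn err [ 0.03 -0.05 -0.01]
cell 3 [-0.0391 -0.0007  0.0006]
```

```bash
python3 -m crank '{"delta_pos":[[-0.04,0,0],[-0.08,0,0],[-0.12,0,0],[-0.16,0,0],[-0.16,-0.25,0],[-0.16,-0.25,0],[-0.16,-0.25,0],[-0.16,-0.25,0],[-0.16,-0.25,0],[-0.16,-0.25,0],[-0.16,-0.25,0],[-0.16,-0.25,0]],"turn":[[0,0,0],[0,0,0],[0,0,0],[0,0,0],[0,0,0],[0,0,0],[0,0,0],[0,0,0],[0,0,0],[0,0,0],[0,0,0],[0,0,0]],"grip":[0,0,0,0,0,0,0,0,0,0,0,0]}' >/dev/null;
python3 -m crank '{"delta_pos":[[0,0,0],[0,0,0],[0,0,0],[0,0,0]],"turn":[[0,0,0],[0,0,0],[0,0,0],[0,0,0]],"grip":[0,0,0,0]}' >/dev/null; python3 d.py | sed -n '1p'
python3 - <<'E'
from h import *
s=snap('top','t9'); c=s['pixels'][130:270,160:480]; a=cv2.resize(c,None,fx=2.4,fy=2.4,interpolation=cv2.INTER_CUBIC)
t=load('top0'); d=cv2.absdiff(s['pixels'],t['pixels'])[130:270,410:480]; print('change right of box',np.percentile(d,[50,99,100]))
cv2.imwrite('pics/t9.png',a)
E
```

```text
t 25.45 pos [0.5216 0.2066 0.1996] F [-0.4  0.   0.5] open 0.0001 turn err [-0.1 -0.   0. ]
change right of box [24. 27. 49.]
```

View pics/t9.png

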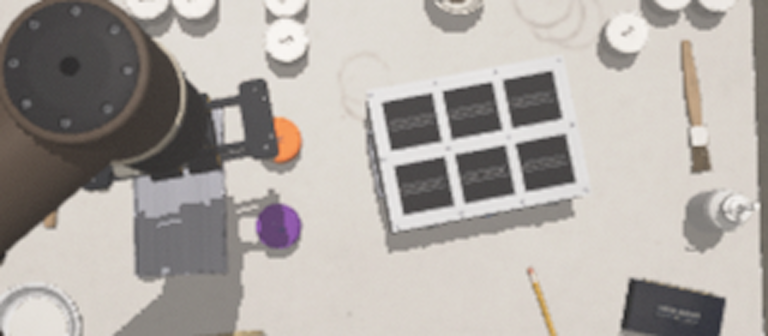

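```bash
python3 -c "
from plant import *
print(close_job(), get_obs()['clock'])"
```

```text
the job is handed in; nothing more can be done
the job is handed in; nothing more can be done
```

Both tins are in the dry box with the flaps closed over them. I handed the job in at about 25.5 s on the robot's clock (limit 72 s).

- **Probing:** Cells 0, 1, 2 and 4 each stopped the fingers at a lid, with 23 to 38 N. In cell 5 they went on freely. I did not probe cell 3, since with four filled cells found it had to be the other empty one. Tin_1 then went into it without resistance.
- **Placing:** I set tin_2 in cell 5 and tin_1 in cell 3. Each was released about 23 mm below the deck's top, held upright by the flaps, and pushed down with shut fingers.
- **Last checks:** The fingers met both lids at z ≈ 0.041 m with 9 to 10 N. That matches the level of the tins already in the box. It is about 1 mm under the nominal 0.042 m.
- **Final picture:** The top view shows all six mouths closed, with the bottle and brush where they were. The arm hid most of the spatula there, but no move went near it.
- **One disagreement:** The gripper read about 54 mm while holding the 57 mm tins. The side pictures showed tin_2 upright in the grip and both tins upright in the cell mouths.

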